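# Press a pocket mirror together in the hand press

## Task

Finish the pocket mirror whose brown back already lies in the press's black pocket: lay the cork spacer on the back, then set the mirror disc down gently, glass up, on the cork, both flat and square inside the pocket. Then pull the press lever right down to its stop, hold it there for a second so that the pad bonds the stack, and let the lever go back up to its rest, leaving the mirror in the pocket and the mallet, jar and die where they are.

Things in the scene. Friction and masses are not known exactly. Their poses are not given: they have to be found in the camera images.
- press: Cream cast hand press with hinged arm, fixed. Base 250 x 130 mm, 20 mm thick, from 75 mm before to 175 mm behind the origin. Origin on the bench straight under the pocket's axis; z up; +x from pocket to hinge (rear); y is the hinge line; the arm swings in the plane y = 0. Behind the pocket: stop screw 90 mm high, then hinge cheeks 122 mm high. Arm open: the pocket is clear from above.
- pocket (a point): Centre of the pocket's floor, 32 mm above the bench. Round nest, 63 mm inside diameter: two black arc walls on the press's -x and +x sides, 23 mm above this floor, their top 4 mm flared as a lead-in. Towards the press's +y and -y it is open in finger slots 38 mm wide, free outwards, so a disc held by its edge across the press's y can be lowered in.
- lever_pivot (a point): Hinge axis of the arm (along the press's y): 130 mm behind the pocket's axis, 75 mm above the bench.
- lever_grip (a point): Centre of the lever's brown ball knob (38 mm diameter, at the end of a 14 mm shank). Lever open: the shank stands upright, the knob on top, its centre 241 mm above the hinge and 11 mm behind it (+x): pinch it from above across the press's y, the ball turns in the grip. It swings over the pocket to the press's -x; at the stop the shank is level, this point 242 mm before and 28 mm above the hinge.
- lever (a joint): Angle of the lever in rad: 0 = open, upright on its rear rest; 1.5 = fully down on its stop. A damped spring returns it to 0 when let go (about 1 s). Pulling at the knob takes about 5 N on the way and 13 N at the stop. The pad meets the finished stack about 0.04 rad before the stop.
- pad: Orange urethane pressing pad, 48 mm diameter, under the arm 130 mm from the hinge, spring-backed; at the stop it presses the finished stack with 10 to 20 N. Origin: centre of its pressing face.
- back: Brown leather-covered back of the pocket mirror, a disc of 60 mm diameter and 10 mm thick, already lying in the pocket. Origin: centre of its underside; z is its axis.
- cork: Loose cork spacer, a light brown disc of 60 mm diameter and 6 mm thick, lying flat on the bench. Origin: centre of its underside; z is its axis. In place its underside is 42 mm above the bench.
- mirror: Loose mirror disc, pale blue-grey glass face up in a steel rim, 60 mm diameter and 6 mm thick, lying flat on the bench. Origin: centre of its underside; z is its axis, out of the glass. In place its underside is 48 mm above the bench. Set it down: dropped from more than about a centimetre it counts as broken.
- mallet: White-headed mallet with a wooden handle, about 250 mm long, lying on the bench. Leave it alone. Origin on the bench near its middle; the handle lies to its -x.
- jar: Closed jar with a black cap, 64 mm diameter, 85 mm high, standing on the bench. Leave it alone. Origin: centre of its underside.
- die: Round steel strip die, a ring of 80 mm diameter and 32 mm high, on the bench. Leave it alone. Origin: centre of its underside.

How it is judged:
By the outcome, as a careful person would: the job done as asked, in the order asked, and still so for the second after the job is handed in, with the robot touching nothing.
It also fails if it takes over 72 s, if anything falls off the work surface, if the arm or the gripper's body presses on something with over 40 N, if the wrist force passes 120 N, or if a joint passes its speed limit or range.

## Robot

A 6-joint arm with a two-finger parallel gripper is mounted at the origin on the work surface. World frame = base frame: x ahead of the robot, y to its left, z up, the work surface at z = 0. Lengths are in m, angles in degrees, forces in N, time in s.
With the tool pointing down it reaches from about 0.3 to 0.75 m from the base axis. Payload 8.5 kg.
Tool frame: the origin (TCP) lies on the centre line of the jaws, within the pads' length; the fingertips stand 11 mm ahead of it and the grasp point (between the pads) lies 8 mm behind it; z points along the fingers, y is the line along which they close (so a half turn about z gives the same grasp; the last joint's range is limited). The gripper opens to 85 mm and grips with 20 to 120 N. Pads are 22 mm wide; open, the fingers measure 114 mm over their backs; the gripper's body (76 mm by 85 mm) begins 54 mm behind the grasp point. The pads swing forward as they close: fully open they stand 13 mm farther back than shut.
Start: joints at [52.752, 21.807, 74.336, -0, 83.858, -12.336], TCP at [0.232, 0.499, 0.242] pointing down, gripper open.
Joint ranges: [-178.18, 178.18], [-50.72, 133.34], [12.68, 142.11], [-81.47, 261.47], [9.98, 163.14], [-165.26, 165.26]. Speed limits (degrees/s): [136.94, 136.94, 180, 180, 180, 180].

## Interface

Orientations are given as a 3x3 rotation matrix whose columns are the frame's x, y, z axes.
In Python, from rig import env gives the robot as it stands.
- The arm moves only by the tool send_path, called after ">>>" as name(argument=value, ...) on one line, values as JSON. Schema: {"type":"object","properties":{"deltas":{"type":"string"},"force":{"type":"number"},"only":{"type":"string"},"quiet":{"type":"boolean"},"lines":{"type":"string"}},"required":["deltas"],"additionalProperties":false}. deltas is a string of 1 to 10 rows, parted by a bar, with the numbers parted by commas; each row has 5 numbers: dx, dy, dz in m, then a turn about the tool's z in degrees, then the finger opening in m; each row shifts and turns the commanded pose from where the row before left it, along the tool's axes as they then stand; what a row does not reach is not made up. A row lasts 1/10 s, in which the tool goes at most 0.05 m and 8.59 degrees, less where a joint would pass 70% of its speed; a pose out of reach is approached as far as the arm can. The fingers move at their own pace and stop on an object; force is the grip in N (left out, the last holds). Time passes only in rows, so rows that do not move let the fingers close. The tool returns the time, the measured TCP pose, the force, the opening and the grip force at its end. only (a regular expression) keeps the lines of the reply that match it, lines (a string "A,B") keeps lines A to B, and quiet returns only ok. Input that does not fit is refused with a message, and nothing moves.
- env.observe(): the state, without advancing time (a new reading comes with each control period).
- env.get_image(name): name is "side" or "top" or "wrist"; returns a dict with "pixels" (420x560x3 uint8, red, green, blue), "K" (3x3 intrinsics, pixels), "distortion" ([k1, k2, p1, p2, k3] as OpenCV has them; the pictures are not rectified), "extrinsics" (4x4, takes a point from world to camera coordinates). Camera axes: x right, y down, z forward; pixel columns grow to the right and rows downward; lengths in m; the calibration is good to about 2 mm. A picture is of the moment at which its call begins. There is no depth.
- env.close_job(): hands the job in; it is judged then, once.
The state is a dict: "time_s": time; "q": joint angles; "qvel": joint speeds; "joint_efforts": joint torques, N m; "position": TCP position; "tool_rot": TCP orientation; "ft_force": force on the tool from outside, world axes, zero at the start; "wrist_torque": the same for the moment, N m; "grip_width": finger opening in m; "gripper_force": force on a finger pad.
Only numpy, scipy, OpenCV 4.12 (cv2) and the standard library are available. Lean on these libraries where they do the work, as an engineer would, in place of code of your own. Each camera call takes 0.05 s, during which the arm holds its last target. There are 200 camera calls.

## Working session

There is one attempt and no reset: what is moved stays moved. The work goes in short steps, Python scripts to look and compute and a tool call to move; the robot and the scene stay as the last step left them, time stands still between calls to the robot, and variables do not carry over. Pictures are saved under pics/ and viewed, at most 10 in all, crops included, and the job is handed in when it is done.

```bash
ls; mkdir -p pics; cat > h.py <<'E'
import numpy as np, cv2
from rig import env
def snap(n,f=None):
    im=env.get_image(n)
    if f: cv2.imwrite(f,im["pixels"][:,:,::-1])
    return im
def plane(im,uv,z):
    uv=np.array(uv,float).reshape(-1,1,2)
    p=cv2.undistortPoints(uv,np.array(im["K"]),np.array(im["distortion"])).reshape(-1,2)
    E=np.array(im["extrinsics"]);R=E[:3,:3];c=-R.T@E[:3,3]
    d=np.c_[p,np.ones(len(p))]@R
    return c+d*((z-c[2])/d[:,2])[:,None]
E
python3 - <<'E'
from h import *
a=snap("top")["pixels"];b=snap("side")["pixels"]
cv2.imwrite("pics/a.png",a[:,:,::-1]);cv2.imwrite("pics/b.png",b[:,:,::-1])
s=env.observe();print(s["time_s"],s["position"],s["tool_rot"],s["grip_width"])
E
```

```text
pics
rig.py
0.1 [0.23153014 0.49860779 0.24179755] [[-9.06930367e-01  4.21279770e-01 -8.15427491e-04]
 [ 4.21280445e-01  9.06929848e-01 -1.01819581e-03]
 [ 3.10590233e-04 -1.26695636e-03 -9.99999149e-01]] 0.0853910876151737
```

View pics/a.png

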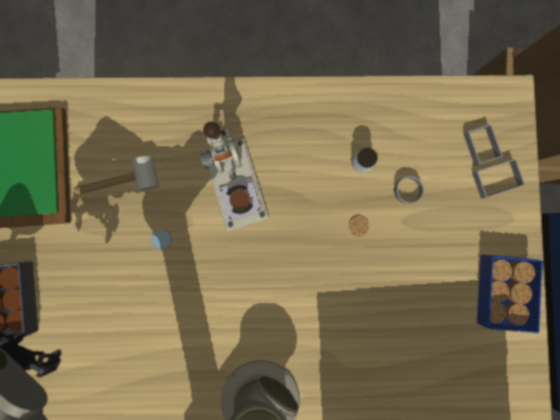

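View pics/b.png

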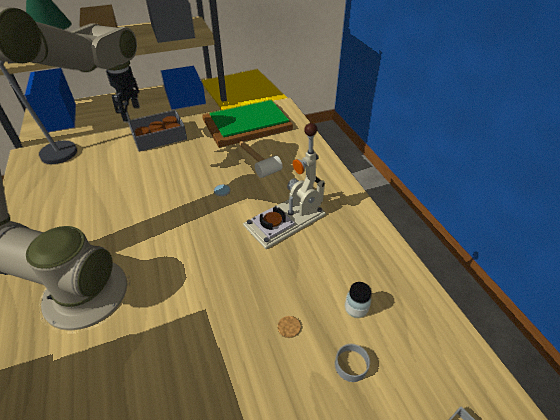

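Top view: mirror at (161,240), cork (359,226), back in the pocket (239,197), knob (211,130), die (408,188), jar (366,158), mallet head (146,172). Next I measure these in both views.

```bash
cat > m.py <<'E'
from h import *
def blob(px,near,lo,hi,r=30):
    hsv=cv2.cvtColor(px,cv2.COLOR_RGB2HSV); m=cv2.inRange(hsv,np.array(lo),np.array(hi))
    k=np.zeros_like(m);cv2.circle(k,tuple(near),r,255,-1);m&=k
    n,l,s,c=cv2.connectedComponentsWithStats(m)
    i=1+np.argmax(s[1:,4]);return c[i],s[i]
E
python3 - <<'E'
from m import *
t=snap("top");s=snap("side")
for im,L in ((t,dict(mir=(161,240),cork=(359,226),back=(239,197),knob=(211,130),wood=(330,226))),(s,dict(mir=(222,189),cork=(289,327),back=(273,218),knob=(311,130)))):
    hsv=cv2.cvtColor(im["pixels"],cv2.COLOR_RGB2HSV)
    for k,(u,v) in L.items(): print(k,hsv[v-2:v+3:2,u-2:u+3:2].reshape(-1,3).mean(0).round(), plane(im,(u,v),{'mir':.006,'cork':.006,'back':.042,'knob':.316,'wood':0}[k]).round(3))
# zone of press
print(plane(t,[(229,229),(267,213),(248,140)],.02).round(3))
cv2.imwrite("pics/c.png",cv2.resize(np.hstack([t["pixels"][110:240,190:290],s["pixels"][110:240,230:330]]),None,fx=4,fy=4,interpolation=cv2.INTER_CUBIC)[:,:,::-1])
E
```

```text
mir [ 98.  45. 105.] [[0.462 0.284 0.006]]
cork [ 16. 125. 151.] [[ 0.496 -0.3    0.006]]
back [ 12. 143.  93.] [[0.583 0.052 0.042]]
knob [ 10. 114.  76.] [[0.712 0.093 0.316]]
wood [ 21.  97. 168.] [[ 0.497 -0.214  0.   ]]
mir [ 98.  70. 113.] [[0.469 0.287 0.006]]
cork [ 17. 150. 163.] [[ 0.497 -0.301  0.006]]
back [ 13. 224.  88.] [[0.58  0.051 0.042]]
knob [ 45. 149.  58.] [[0.715 0.092 0.316]]
[[ 0.492  0.083  0.02 ]
 [ 0.537 -0.028  0.02 ]
 [ 0.753  0.026  0.02 ]]
```

View pics/c.png

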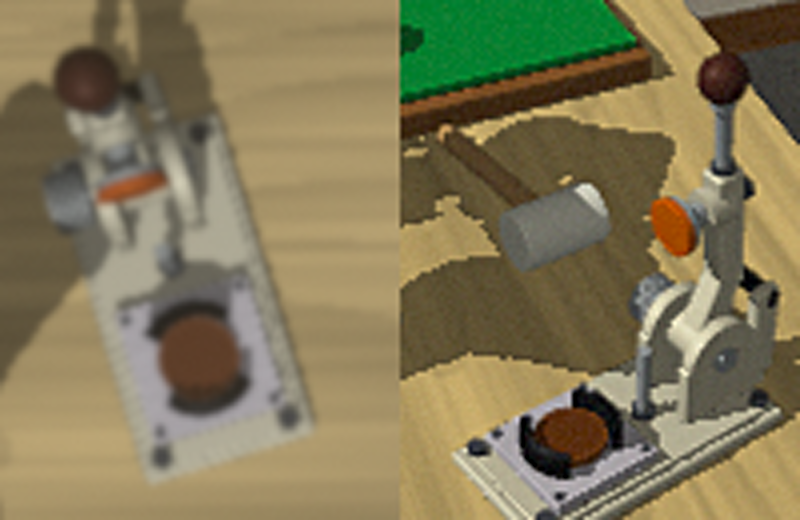

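The crop shows the back centred in the pocket, the open lever with the orange pad behind it, and finger slots across the press's y. The press yaw is about 17.4°. I'll turn the tool to that yaw first.

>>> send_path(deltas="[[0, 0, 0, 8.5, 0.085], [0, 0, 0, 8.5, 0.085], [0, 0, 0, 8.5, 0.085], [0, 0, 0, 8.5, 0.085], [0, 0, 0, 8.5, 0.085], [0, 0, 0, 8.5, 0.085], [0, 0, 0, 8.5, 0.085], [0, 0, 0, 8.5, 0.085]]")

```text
refused: deltas: the value is not of type 'string' (schema: type "string"). Nothing was moved.
```

The call was refused and nothing moved: it wants rows parted by a bar, with the numbers parted by commas. Same move again in that form.

>>> send_path(deltas="0,0,0,8.5,0.085 | 0,0,0,8.5,0.085 | 0,0,0,8.5,0.085 | 0,0,0,8.5,0.085 | 0,0,0,8.5,0.085 | 0,0,0,8.5,0.085 | 0,0,0,8.5,0.085 | 0,0,0,8.5,0.085")

```text
time_s: 1.0
position: [0.2316, 0.4987, 0.2421]
tool_rot: [[0.057, 0.998, -0.0], [0.998, -0.057, -0.0], [-0.0, -0.0, -1.0]]
ft_force: [-0.9, -0.0, 0.1]
grip_width: 0.0852
gripper_force: 0.0
```

>>> send_path(deltas="0,0,0,8.5,0.085 | 0,0,0,8.5,0.085 | 0,0,0,8.5,0.085 | 0,0,0,8.5,0.085 | 0,0,0,8.5,0.085 | 0,0,0,8.5,0.085 | 0,0,0,8.5,0.085 | 0,0,0,8.5,0.085 | 0,0,0,1.6,0.085 | 0,0,0,0,0.085")

```text
time_s: 2.0
position: [0.2316, 0.4988, 0.2422]
tool_rot: [[0.953, 0.303, -0.0], [0.303, -0.953, -0.0], [-0.0, 0.0, -1.0]]
ft_force: [0.6, 0.2, 0.3]
grip_width: 0.085
gripper_force: 0.0
```

```bash
cat > go.py <<'E'
import sys;from h import *
s=env.observe();p=np.array(s["position"]);R=np.array(s["tool_rot"])
print("pos",p.round(4),"yaw",np.degrees(np.arctan2(R[1,0],R[0,0])).round(2),"q6",round(s["q"][5],1),"F",np.round(s["ft_force"],1))
if len(sys.argv)>3: print("tool delta",(R.T@(np.array(sys.argv[1:4],float)-p)).round(4))
E
python3 go.py .5 .03 .242
```

```text
pos [0.2316 0.4988 0.2422] yaw 17.64 q6 125.1 F [0.6 0.2 0.3]
tool delta [1.137e-01 5.280e-01 3.000e-04]
```

>>> send_path(deltas="0.011,0.048,0,0,0.085 | 0.011,0.048,0,0,0.085 | 0.011,0.048,0,0,0.085 | 0.011,0.048,0,0,0.085 | 0.011,0.048,0,0,0.085 | 0.011,0.048,0,0,0.085 | 0.011,0.048,0,0,0.085 | 0.011,0.048,0,0,0.085 | 0.011,0.048,0,0,0.085 | 0.011,0.048,0,0,0.085")

```text
time_s: 3.0
position: [0.4815, 0.072, 0.2425]
tool_rot: [[0.953, 0.304, 0.0], [0.304, -0.953, 0.0], [0.0, 0.0, -1.0]]
ft_force: [-0.4, 1.1, 0.1]
grip_width: 0.0851
gripper_force: 0.0
```

>>> send_path(deltas="0.004,0.048,0,0,0.085 | 0,0,0,0,0.085 | 0,0,0,0,0.085")

```text
time_s: 3.3
position: [0.4991, 0.0288, 0.242]
tool_rot: [[0.954, 0.301, -0.001], [0.301, -0.954, 0.0], [-0.001, -0.001, -1.0]]
ft_force: [0.1, 0.3, 0.8]
grip_width: 0.085
gripper_force: 0.0
```

```bash
python3 go.py .496 -.3 .15
python3 -c "
from h import *
w=snap('wrist','pics/d.png')
E=np.array(w['extrinsics']);print((-E[:3,:3].T@E[:3,3]).round(3),E[2,:3].round(2))"
```

```text
pos [0.4991 0.0288 0.242 ] yaw 17.51 q6 62.2 F [0.1 0.3 0.8]
tool delta [-0.1018  0.3127  0.0919]
[0.573 0.052 0.374] [-0.29 -0.09 -0.95]
```

View pics/d.png

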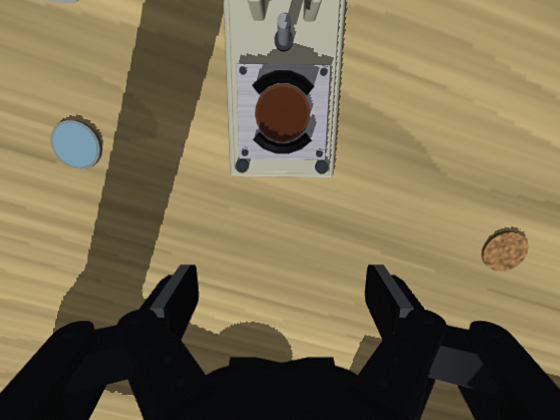

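Wrist view: pocket and back at (283,111), mirror (76,143), cork (505,250), front bolts (242,166) and (322,166). I measure these precisely. The wrist camera sits on tool +x, so I'll use the half-turned yaw (about 197°) to keep it away from the pad.

```bash
cat > w.py <<'E'
from m import *
def ell(im,near,lo,hi,z,r):
    hsv=cv2.cvtColor(im["pixels"],cv2.COLOR_RGB2HSV); m=cv2.inRange(hsv,np.array(lo),np.array(hi))
    k=np.zeros_like(m);cv2.circle(k,near,r,255,-1);m=cv2.morphologyEx(m&k,cv2.MORPH_CLOSE,np.ones((5,5)))
    c=max(cv2.findContours(m,cv2.RETR_EXTERNAL,cv2.CHAIN_APPROX_NONE)[0],key=cv2.contourArea)
    P=plane(im,cv2.convexHull(c).reshape(-1,2),z)[:,:2].astype(np.float32)
    e=cv2.fitEllipse(P);return np.round(e[0],4),np.round(e[1],4)
E
python3 - <<'E'
from w import *
w=snap("wrist")
hsv=cv2.cvtColor(w["pixels"],cv2.COLOR_RGB2HSV)
for u,v in ((76,143),(505,250),(505,275),(283,111),(322,166),(283,145)): print(hsv[v,u],end=" ")
print()
print("mirror",ell(w,(76,143),(90,40,60),(115,255,255),.006,40))
print("cork",ell(w,(505,250),(5,135,60),(16,255,255),.006,32))
print("back",ell(w,(283,111),(3,150,40),(14,255,255),.042,40))
g=w["pixels"].max(2);
B=[]
for u,v in((242,166),(322,166)):
    q=(g[v-8:v+9,u-8:u+9]<90);ys,xs=np.nonzero(q);B.append((u-8+xs.mean(),v-8+ys.mean()))
P=plane(w,B,.022);d=P[0]-P[1];print(B,P.round(4),"yaw",np.degrees(np.arctan2(d[1],d[0]))-90)
print("black",ell(w,(283,111),(0,0,0),(179,255,45),.055,48))
E
```

```text
[100  78 174] [ 16 131 152] [ 21  97 171] [ 10 179  74] [113  36  57] [0 0 5] 
mirror (array([0.4653, 0.2867]), array([0.0533, 0.0536]))Traceback (most recent call last):
  File "<stdin>", line 7, in <module>
  File "w.py", line 7, in ell
    e=cv2.fitEllipse(P);return np.round(e[0],4),np.round(e[1],4)
cv2.error: OpenCV(4.12.0) /io/opencv/modules/imgproc/src/shapedescr.cpp:361: error: (-201:Incorrect size of input array) There should be at least 5 points to fit the ellipse in function 'fitEllipseNoDirect'
```

```bash
python3 - <<'E'
from w import *
w=snap("wrist")
print("cork",ell(w,(505,250),(5,108,50),(18,255,255),.006,34))
print("back",ell(w,(283,111),(3,150,40),(14,255,255),.042,40))
g=w["pixels"].max(2);
B=[]
for u,v in((242,166),(322,166)):
    q=(g[v-8:v+9,u-8:u+9]<90);ys,xs=np.nonzero(q);B.append((u-8+xs.mean(),v-8+ys.mean()))
P=plane(w,B,.022);d=P[0]-P[1];print(B,P.round(4),"yaw",np.degrees(np.arctan2(d[1],d[0]))-90)
print("black",ell(w,(283,111),(0,0,0),(179,255,45),.055,48))
E
```

```text
cork (array([ 0.4975, -0.294 ]), array([0.0599, 0.0632]))
back (array([0.5774, 0.0533]), array([0.0574, 0.0577]))
[(np.float64(243.5686274509804), np.float64(164.64705882352942)), (np.float64(323.37654320987656), np.float64(165.78395061728395))] [[ 0.507   0.0817  0.022 ]
 [ 0.5349 -0.0107  0.022 ]] yaw 16.795985462955628
black (array([0.5537, 0.0483]), array([0.0312, 0.0607]))
```

>>> send_path(deltas="0,0,0,-8.5,0.085 | 0,0,0,-8.5,0.085 | 0,0,0,-8.5,0.085 | 0,0,0,-8.5,0.085 | 0,0,0,-8.5,0.085 | 0,0,0,-8.5,0.085 | 0,0,0,-8.5,0.085 | 0,0,0,-8.5,0.085 | 0,0,0,-8.5,0.085 | 0,0,0,-8.5,0.085", quiet=true)

```text
ok
```

>>> send_path(deltas="0,0,0,-8.5,0.085 | 0,0,0,-8.5,0.085 | 0,0,0,-8.5,0.085 | 0,0,0,-8.5,0.085 | 0,0,0,-8.5,0.085 | 0,0,0,-8.5,0.085 | 0,0,0,-8.5,0.085 | 0,0,0,-8.5,0.085 | 0,0,0,-8.5,0.085 | 0,0,0,-8.5,0.085", quiet=true)

```text
ok
```

>>> send_path(deltas="0,0,0,-8.5,0.085 | 0,0,0,-1.3,0.085 | 0,0,0,0,0.085")

```text
time_s: 5.75
position: [0.4988, 0.0303, 0.2425]
tool_rot: [[-0.955, -0.296, 0.0], [-0.296, 0.955, -0.0], [-0.0, -0.0, -1.0]]
ft_force: [-0.7, 0.2, -0.3]
grip_width: 0.0845
gripper_force: 0.0
```

```bash
python3 go.py .4975 -.298 .15
```

```text
pos [0.4988 0.0303 0.2425] yaw -162.77 q6 -117.4 F [-0.7  0.2 -0.3]
tool delta [ 0.0985 -0.3132  0.0925]
```

>>> send_path(deltas="0.0123,-0.039,0.007,0,0.085 | 0.0123,-0.039,0.007,0,0.085 | 0.0123,-0.039,0.007,0,0.085 | 0.0123,-0.039,0.007,0,0.085 | 0.0123,-0.039,0.007,0,0.085 | 0.0123,-0.039,0.007,0,0.085 | 0.0123,-0.039,0.007,0,0.085 | 0.0123,-0.039,0.007,0,0.085 | 0,0,0,0,0.085 | 0,0,0,0,0.085")

```text
time_s: 6.75
position: [0.4977, -0.2978, 0.1859]
tool_rot: [[-0.956, -0.294, -0.001], [-0.294, 0.956, 0.001], [0.0, 0.001, -1.0]]
ft_force: [-0.1, 1.1, 0.3]
grip_width: 0.085
gripper_force: 0.0
```

```bash
python3 - <<'E'
from w import *
w=snap("wrist","pics/e.png")
E
python3 go.py
```

```text
pos [ 0.4979 -0.297   0.1863] yaw -162.79 q6 -149.7 F [0.5 0.1 0.3]
```

View pics/e.png

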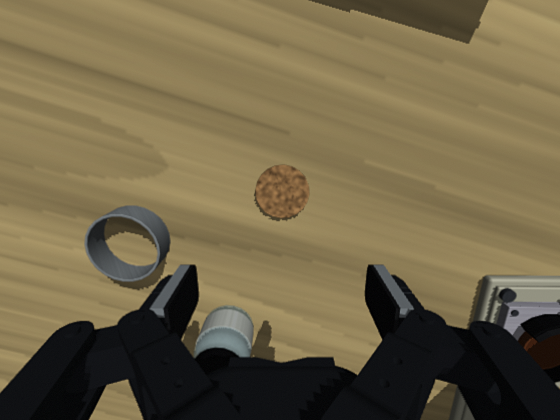

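Cork at (282,192), on the jaw centre line. The die (128,243) and jar (225,330) are clear of it.

```bash
python3 - <<'E'
from w import *
w=snap("wrist")
for lo in (100,115,125):print("cork",ell(w,(282,192),(5,lo,50),(18,255,255),.006,40))
E
python3 go.py .4975 -.297 .013
```

```text
cork (array([ 0.4969, -0.2968]), array([0.0592, 0.0607]))
cork (array([ 0.4969, -0.2967]), array([0.0592, 0.0605]))
cork (array([ 0.4969, -0.2968]), array([0.0583, 0.0599]))
pos [ 0.498  -0.2966  0.1866] yaw -162.73 q6 -149.8 F [-0.6 -0.4  0.7]
tool delta [ 0.0007 -0.0003  0.1736]
```

>>> send_path(deltas="0.001,0,0.04,0,0.072 | 0,0,0.04,0,0.072 | 0,0,0.04,0,0.072 | 0,0,0.025,0,0.072 | 0,0,0.012,0,0.072 | 0,0,0,0,0.072 | 0,0,0,0,0.072")

```text
time_s: 7.55
position: [0.4976, -0.298, 0.0307]
tool_rot: [[-0.955, -0.298, 0.002], [-0.298, 0.955, -0.001], [-0.001, -0.002, -1.0]]
ft_force: [-0.4, 0.2, -0.4]
grip_width: 0.0718
gripper_force: 0.0
```

```bash
python3 -c "
from h import *
w=snap('wrist','pics/f.png')"
```

```text
(no output)
```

View pics/f.png

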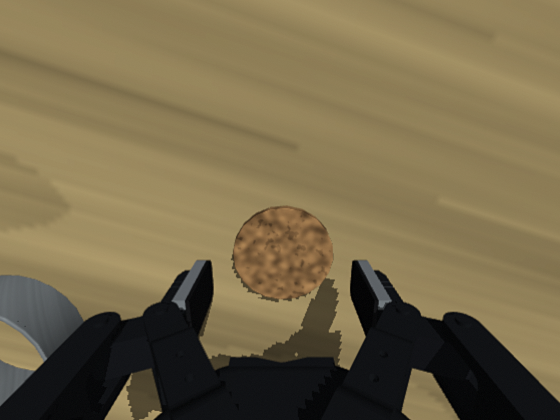

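Cork at (283,250), centred between the tips. By scale the tips at this opening are only about 4 mm ahead of the TCP, so I'll descend watching the force.

>>> send_path(deltas="0,0,0.01,0,0.066 | 0,0,0.007,0,0.066 | 0,0,0,0,0.066 | 0,0,0,0,0.066")

```text
time_s: 8.0
position: [0.4968, -0.298, 0.0122]
tool_rot: [[-0.955, -0.297, -0.0], [-0.297, 0.955, 0.0], [0.0, 0.0, -1.0]]
ft_force: [-0.6, -0.6, -0.6]
grip_width: 0.0661
gripper_force: 0.0
```

>>> send_path(deltas="0,0,0.002,0,0.066 | 0,0,0.001,0,0.066 | 0,0,0,0,0.066")

```text
time_s: 8.3
position: [0.4968, -0.298, 0.0093]
tool_rot: [[-0.955, -0.297, -0.0], [-0.297, 0.955, 0.0], [0.0, 0.0, -1.0]]
ft_force: [0.8, -0.3, 0.1]
grip_width: 0.0663
gripper_force: 0.0
```

```bash
python3 -c "
from h import *
w=snap('wrist');cv2.imwrite('pics/g.png',w['pixels'][180:400,130:440,::-1])"
```

```text
(no output)
```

View pics/g.png

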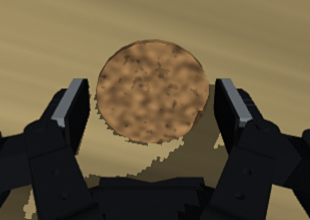

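>>> send_path(deltas="0,0,0.002,0,0.066 | 0,0,0,0,0.066 | 0,0,0,0,0.066")

```text
time_s: 8.65
position: [0.4969, -0.298, 0.0073]
tool_rot: [[-0.955, -0.297, -0.0], [-0.297, 0.955, 0.0], [0.0, 0.0, -1.0]]
ft_force: [0.7, 0.6, 0.6]
grip_width: 0.0658
gripper_force: 0.0
```

>>> send_path(deltas="0,0,0.001,0,0.066 | 0,0,0,0,0.066")

```text
time_s: 8.85
position: [0.4968, -0.2979, 0.0062]
tool_rot: [[-0.955, -0.297, -0.0], [-0.297, 0.955, 0.0], [0.0, 0.0, -1.0]]
ft_force: [0.7, 0.2, -0.2]
grip_width: 0.066
gripper_force: 0.0
```

>>> send_path(deltas="0,0,0,0,0.06 | 0,0,0,0,0.055 | 0,0,0,0,0.05 | 0,0,0,0,0.05 | 0,0,0,0,0.05", force=30)

```text
time_s: 9.35
position: [0.497, -0.2981, 0.0067]
tool_rot: [[-0.955, -0.297, 0.001], [-0.297, 0.955, -0.001], [-0.0, -0.001, -1.0]]
ft_force: [-0.0, -0.1, 5.8]
grip_width: 0.0571
gripper_force: 33.8
```

>>> send_path(deltas="0,0,-0.01,0,0.05 | 0,0,-0.03,0,0.05 | 0,0,-0.04,0,0.05 | 0,0,-0.04,0,0.05 | 0,0,-0.04,0,0.05 | 0,0,0,0,0.05 | 0,0,0,0,0.05")

```text
time_s: 10.05
position: [0.4968, -0.2979, 0.167]
tool_rot: [[-0.955, -0.297, 0.001], [-0.297, 0.955, -0.001], [-0.001, -0.001, -1.0]]
ft_force: [-1.1, -0.2, 0.3]
grip_width: 0.0568
gripper_force: 32.2
```

```bash
python3 - <<'E'
from w import *
w=snap("wrist")
cv2.imwrite('pics/h.png',w['pixels'][180:400,130:440,::-1])
E
python3 go.py .580 .0525 .17
```

```text
pos [ 0.4964 -0.2976  0.1657] yaw -162.71 q6 -149.9 F [-0.2  0.  -0.8]
tool delta [-0.1838  0.3095 -0.004 ]
```

View pics/h.png

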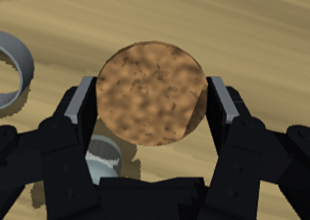

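Cork gripped flat, centre about 4 mm ahead of the pad centre. Next I hover slightly behind the pocket, where the camera sees both the cork and the pocket.

```bash
python3 go.py .594 .057 .25
```

```text
pos [ 0.4964 -0.2976  0.1657] yaw -162.71 q6 -149.9 F [-0.2  0.  -0.8]
tool delta [-0.1985  0.3097 -0.084 ]
```

>>> send_path(deltas="0,0,-0.04,0,0.05 | 0,0,-0.04,0,0.05 | -0.025,0.039,0,0,0.05 | -0.025,0.039,0,0,0.05 | -0.025,0.039,0,0,0.05 | -0.025,0.039,0,0,0.05 | -0.025,0.039,0,0,0.05 | -0.025,0.039,0,0,0.05 | -0.025,0.039,0,0,0.05")

```text
time_s: 11.0
position: [0.5826, 0.0166, 0.2445]
tool_rot: [[-0.955, -0.297, -0.004], [-0.297, 0.955, 0.001], [0.003, 0.002, -1.0]]
ft_force: [1.0, -0.0, 0.3]
grip_width: 0.0567
gripper_force: 32.4
```

>>> send_path(deltas="-0.02,0.036,0,0,0.05 | 0,0,0,0,0.05 | 0,0,0,0,0.05")

```text
time_s: 11.3
position: [0.5909, 0.0557, 0.2446]
tool_rot: [[-0.954, -0.299, -0.003], [-0.299, 0.954, 0.0], [0.003, 0.001, -1.0]]
ft_force: [0.1, 0.3, -0.5]
grip_width: 0.0567
gripper_force: 32.4
```

```bash
python3 - <<'E'
from w import *
w=snap("wrist","pics/i.png")
E
python3 go.py
```

```text
pos [0.5909 0.0547 0.2449] yaw -162.7 q6 -113.4 F [-0.1  0.1  0.6]
```

View pics/i.png

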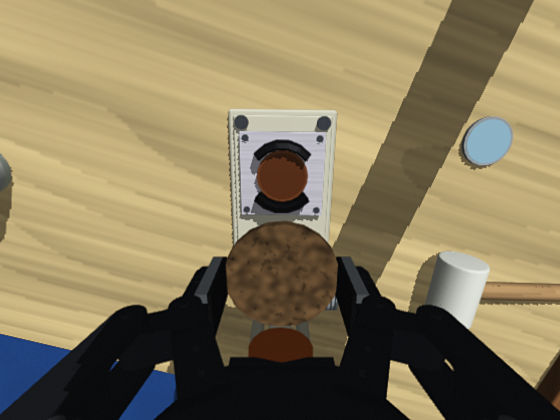

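Cork at (281,273), back in the pocket at (282,177), front bolts (241,122) and (324,122), mirror (488,141), and the mallet head at (462,290) is clear. I measure all of them in this one view.

```bash
cat > rel.py <<'E'
from w import *
w=snap("wrist");s=env.observe();p=np.array(s["position"]);z=p[2]
print("tcp",p.round(4))
print("back",ell(w,(282,177),(3,150,40),(14,255,255),.042,32))
print("mirror",ell(w,(488,141),(90,40,60),(115,255,255),.006,40))
g=w["pixels"].max(2);B=[]
for u,v in((241,122),(324,122)):
    q=(g[v-9:v+10,u-9:u+10]<95);ys,xs=np.nonzero(q);B.append((u-9+xs.mean(),v-9+ys.mean()))
P=plane(w,B,.024);d=P[1]-P[0];print(np.round(B,1),P.round(4),"yaw",np.degrees(np.arctan2(d[1],d[0]))-90)
np.save("/tmp/w.npy",w["pixels"])
for lo in (70,90): print("cork",ell(w,(281,273),(5,lo,30),(20,255,200),z-.0007,60))
E
python3 rel.py
```

```text
tcp [0.591  0.0542 0.2453]
back (array([0.5777, 0.053 ]), array([0.0573, 0.0597]))
mirror (array([0.4657, 0.2866]), array([0.0531, 0.0538]))
[[241.3 122.6]
 [324.1 123.4]] [[ 0.5345 -0.0105  0.024 ]
 [ 0.5069  0.0815  0.024 ]] yaw 16.736107046625776
cork (array([0.5919, 0.0555]), array([0.0601, 0.0658]))
cork (array([0.5919, 0.0555]), array([0.0601, 0.0658]))
```

```bash
python3 - <<'E'
from w import *
w=snap("wrist");s=env.observe();p=np.array(s["position"]);R=np.array(s["tool_rot"]);z=p[2]
px=w["pixels"];hsv=cv2.cvtColor(px,cv2.COLOR_RGB2HSV)
for u in(270,282,294):print([tuple(map(int,hsv[v,u])) for v in range(216,230)],[tuple(map(int,hsv[v,u])) for v in range(322,330)])
m=cv2.GaussianBlur(px,(1,1),0)
for v in(216,218,220,222,224,226,324,326,328): print(v,[(R.T@(plane(w,(282,v),zz)[0]-p)).round(4)[:2].tolist() for zz in(z-.0007,z-.0067)])
for u in(225,227,229,335,337,339): print(u,(R.T@(plane(w,(u,275),z-.0007)[0]-p)).round(4)[:2])
E
```

```text
[(28, 30, 103), (27, 28, 102), (28, 30, 103), (28, 29, 104), (30, 29, 104), (24, 37, 97), (16, 87, 79), (15, 131, 64), (15, 132, 60), (15, 127, 70), (16, 128, 80), (16, 128, 80), (15, 128, 78), (16, 131, 76)] [(15, 129, 91), (16, 133, 88), (16, 124, 84), (19, 99, 88), (22, 88, 96), (22, 88, 96), (17, 109, 84), (13, 177, 69)]
[(28, 30, 103), (28, 30, 103), (30, 27, 103), (30, 27, 104), (24, 39, 98), (17, 91, 76), (15, 128, 68), (15, 129, 67), (16, 129, 77), (16, 129, 91), (16, 130, 96), (16, 129, 95), (15, 132, 95), (15, 132, 93)] [(16, 130, 98), (16, 131, 103), (16, 130, 104), (17, 117, 98), (17, 101, 83), (12, 143, 68), (10, 211, 64), (10, 216, 65)]
[(25, 30, 103), (30, 27, 103), (30, 28, 102), (27, 28, 100), (28, 30, 101), (28, 29, 124), (20, 54, 117), (16, 106, 82), (15, 139, 66), (15, 129, 69), (16, 127, 84), (16, 129, 93), (16, 129, 93), (16, 130, 92)] [(15, 127, 86), (15, 131, 84), (15, 130, 86), (18, 107, 93), (22, 93, 99), (22, 90, 96), (17, 123, 83), (12, 198, 67)]
216 [[0.0338, 0.001], [0.0318, 0.001]]
218 [[0.0328, 0.001], [0.0307, 0.001]]
220 [[0.0318, 0.001], [0.0296, 0.001]]
222 [[0.0307, 0.001], [0.0286, 0.001]]
224 [[0.0297, 0.001], [0.0275, 0.001]]
226 [[0.0287, 0.001], [0.0264, 0.001]]
324 [[-0.0284, 0.001], [-0.0333, 0.0011]]
326 [[-0.0297, 0.001], [-0.0346, 0.0011]]
328 [[-0.031, 0.001], [-0.036, 0.0011]]
225 [ 0.0018 -0.0283]
227 [ 0.0018 -0.0272]
229 [ 0.0018 -0.0262]
335 [0.0018 0.0283]
337 [0.0018 0.0293]
339 [0.0018 0.0303]
```

>>> send_path(deltas="0.0132,0.0023,0,0.5,0.05 | 0,0,0.035,0,0.05 | 0,0,0.035,0,0.05 | 0,0,0.035,0,0.05 | 0,0,0.035,0,0.05 | 0,0,0,0,0.05 | 0,0,0,0,0.05")

```text
time_s: 12.15
position: [0.5783, 0.0524, 0.1071]
tool_rot: [[-0.958, -0.288, 0.0], [-0.288, 0.958, -0.0], [-0.0, -0.0, -1.0]]
ft_force: [0.7, -0.6, 0.8]
grip_width: 0.0568
gripper_force: 32.4
```

```bash
python3 - <<'E'
from w import *
P=[]
for i in range(8): w=snap("top"); s=env.observe();P.append(s["position"])
P=np.array(P);print(P.mean(0).round(4),P.std(0).round(4),s["time_s"]);R=np.array(s["tool_rot"])
print("delta",(R.T@(np.array([.5776,.053,.0487])-P.mean(0))).round(4))
w=snap("wrist")["pixels"];cv2.imwrite("pics/j.png",w[:,:,::-1])
E
```

```text
[0.5786 0.053  0.1078] [0.0003 0.0002 0.0005] 12.55
delta [0.001  0.0003 0.0591]
```

>>> send_path(deltas="0.001,0.0003,0.02,0,0.05 | 0,0,0.02,0,0.05 | 0,0,0.005,0,0.05 | 0,0,0.003,0,0.05 | 0,0,0.002,0,0.05 | 0,0,0,0,0.05")

```text
time_s: 13.2
position: [0.5772, 0.0533, 0.0568]
tool_rot: [[-0.957, -0.289, 0.001], [-0.289, 0.957, -0.0], [-0.001, -0.0, -1.0]]
ft_force: [0.2, 1.3, -0.5]
grip_width: 0.057
gripper_force: 32.4
```

>>> send_path(deltas="0,0,0.002,0,0.05 | 0,0,0.002,0,0.05 | 0,0,0,0,0.05")

```text
time_s: 13.5
position: [0.5768, 0.0533, 0.0522]
tool_rot: [[-0.957, -0.289, -0.0], [-0.289, 0.957, -0.0], [0.0, 0.0, -1.0]]
ft_force: [0.5, -0.8, -0.2]
grip_width: 0.0567
gripper_force: 32.4
```

>>> send_path(deltas="0,0,0.002,0,0.05 | 0,0,0.001,0,0.05 | 0,0,0,0,0.05")

```text
time_s: 13.8
position: [0.5768, 0.0533, 0.0491]
tool_rot: [[-0.957, -0.289, -0.0], [-0.289, 0.957, 0.0], [0.0, 0.0, -1.0]]
ft_force: [-0.3, -0.1, -0.1]
grip_width: 0.057
gripper_force: 32.4
```

>>> send_path(deltas="0,0,0.0007,0,0.05 | 0,0,0,0,0.05")

```text
time_s: 14.0
position: [0.577, 0.0533, 0.0488]
tool_rot: [[-0.957, -0.289, 0.0], [-0.289, 0.957, -0.0], [-0.0, -0.0, -1.0]]
ft_force: [0.0, 0.3, 1.1]
grip_width: 0.0569
gripper_force: 32.8
```

>>> send_path(deltas="0,0,0,0,0.06 | 0,0,0,0,0.068 | 0,0,0,0,0.07 | 0,0,0,0,0.07")

```text
time_s: 14.4
position: [0.5769, 0.0533, 0.0486]
tool_rot: [[-0.957, -0.289, -0.0], [-0.289, 0.957, -0.0], [0.0, -0.0, -1.0]]
ft_force: [0.0, -0.1, -0.5]
grip_width: 0.0701
gripper_force: 0.0
```

>>> send_path(deltas="0,0,-0.02,0,0.07 | 0,0,-0.04,0,0.07 | 0,0,-0.04,0,0.07 | -0.001,0,-0.04,0,0.07 | -0.013,0,-0.04,0,0.08 | 0,0,-0.02,0,0.085 | 0,0,0,0,0.085 | 0,0,0,0,0.085")

```text
time_s: 15.2
position: [0.59, 0.0573, 0.248]
tool_rot: [[-0.957, -0.289, -0.001], [-0.289, 0.957, 0.0], [0.001, 0.0, -1.0]]
ft_force: [-0.6, -0.6, -0.9]
grip_width: 0.0849
gripper_force: 0.0
```

```bash
cat > chk.py <<'E'
from w import *
import sys
w=snap("wrist");hsv=cv2.cvtColor(w["pixels"],cv2.COLOR_RGB2HSV)
print(env.observe()["position"].round(4))
print([tuple(map(int,hsv[v,u])) for u,v in((282,177),(270,177),(295,177))])
for z in (.048,): print("cork",ell(w,(282,180),(5,100,80),(20,255,255),z,34))
E
python3 chk.py; python3 go.py .4656 .2866 .12
```

```text
[0.5897 0.0573 0.2473]
[(16, 131, 154), (16, 131, 142), (16, 128, 181)]
cork (array([0.5771, 0.0538]), array([0.0586, 0.0597]))
pos [0.5897 0.0573 0.2473] yaw -163.21 q6 -112.7 F [-1.   0.2  0.2]
tool delta [0.0524 0.2552 0.1276]
```

>>> send_path(deltas="0.0087,0.0425,0,0,0.085 | 0.0087,0.0425,0,0,0.085 | 0.0087,0.0425,0,0,0.085 | 0.0087,0.0425,0,0,0.085 | 0.0087,0.0425,0.03,0,0.085 | 0.0087,0.0425,0.03,0,0.072 | 0,0,0,0,0.072 | 0,0,0,0,0.072 | 0,0,0,0,0.072")

```text
time_s: 16.15
position: [0.4694, 0.2818, 0.1917]
tool_rot: [[-0.958, -0.288, 0.0], [-0.288, 0.958, -0.0], [-0.0, -0.0, -1.0]]
ft_force: [-0.1, -0.3, 1.2]
grip_width: 0.072
gripper_force: 0.0
```

```bash
python3 - <<'E'
from w import *
w=snap("wrist");hsv=cv2.cvtColor(w["pixels"],cv2.COLOR_RGB2HSV)
for r in (60,70): print(ell(w,(282,192),(88,35,60),(118,255,255),.006,r))
m=cv2.inRange(hsv,(88,35,60),(118,255,255));ys,xs=np.nonzero(m);print(xs.mean(),ys.mean(),len(xs))
E
python3 go.py .4656 .2866 .0067
```

```text
(array([0.4656, 0.286 ]), array([0.0535, 0.0539]))
(array([0.4656, 0.286 ]), array([0.0535, 0.0539]))
285.2467678471051 188.31703204047218 1779
pos [0.4696 0.2816 0.192 ] yaw -163.29 q6 -88.1 F [-0.6 -1.4 -0.2]
tool delta [0.0025 0.006  0.1853]
```

>>> send_path(deltas="0.0025,0.0056,0.04,0,0.072 | 0,0,0.04,0,0.072 | 0,0,0.04,0,0.072 | 0,0,0.03,0,0.07 | 0,0,0.015,0,0.068 | 0,0,0.01,0,0.066 | 0,0,0,0,0.066 | 0,0,0,0,0.066")

```text
time_s: 17.0
position: [0.4656, 0.2869, 0.0176]
tool_rot: [[-0.958, -0.288, 0.001], [-0.288, 0.958, 0.0], [-0.002, 0.0, -1.0]]
ft_force: [0.2, -0.3, 0.7]
grip_width: 0.0661
gripper_force: 0.0
```

```bash
python3 go.py .4656 .2862 .0072
```

```text
pos [0.4656 0.2869 0.0176] yaw -163.25 q6 -87.5 F [ 0.2 -0.3  0.7]
tool delta [ 0.0002 -0.0007  0.0104]
```

>>> send_path(deltas="0,-0.0005,0.006,0,0.066 | 0,0,0.003,0,0.066 | 0,0,0.001,0,0.066 | 0,0,0,0,0.066")

```text
time_s: 17.4
position: [0.4649, 0.2866, 0.0067]
tool_rot: [[-0.957, -0.289, -0.0], [-0.289, 0.957, -0.0], [0.0, -0.0, -1.0]]
ft_force: [0.2, -0.7, 0.1]
grip_width: 0.0663
gripper_force: 0.0
```

>>> send_path(deltas="0,0,0,0,0.062 | 0,0,0,0,0.058 | 0,0,0,0,0.05 | 0,0,0,0,0.05 | 0,0,0,0,0.05", force=35)

```text
time_s: 17.9
position: [0.465, 0.2867, 0.0074]
tool_rot: [[-0.957, -0.289, 0.001], [-0.289, 0.957, 0.0], [-0.001, 0.0, -1.0]]
ft_force: [-1.8, -0.3, 7.4]
grip_width: 0.0574
gripper_force: 35.8
```

>>> send_path(deltas="0,0,-0.005,0,0.05 | 0,0,-0.02,0,0.05 | 0,0,-0.04,0,0.05 | 0,0,-0.04,0,0.05 | 0,0,-0.04,0,0.05 | 0,0,-0.04,0,0.05 | 0,0,-0.04,0,0.05 | 0,0,-0.01,0,0.05 | 0,0,0,0,0.05 | 0,0,0,0,0.05")

```text
time_s: 18.9
position: [0.4644, 0.2864, 0.2403]
tool_rot: [[-0.957, -0.289, -0.002], [-0.289, 0.957, -0.001], [0.002, -0.0, -1.0]]
ft_force: [-1.0, -1.0, -0.1]
grip_width: 0.0569
gripper_force: 37.6
```

```bash
python3 go.py .591 .0575 .245
```

```text
pos [0.4644 0.2864 0.2403] yaw -163.21 q6 -87.6 F [-1.  -1.  -0.1]
tool delta [-0.0551 -0.2557 -0.0048]
```

>>> send_path(deltas="-0.0092,-0.0426,0,0,0.05 | -0.0092,-0.0426,0,0,0.05 | -0.0092,-0.0426,0,0,0.05 | -0.0092,-0.0426,0,0,0.05 | -0.0092,-0.0426,0,0,0.05 | -0.0091,-0.0426,0,0,0.05 | 0,0,0,0,0.05 | 0,0,0,0,0.05")

```text
time_s: 19.7
position: [0.5912, 0.0571, 0.2396]
tool_rot: [[-0.958, -0.287, -0.004], [-0.287, 0.958, 0.001], [0.004, 0.002, -1.0]]
ft_force: [-1.1, 0.9, -0.3]
grip_width: 0.0568
gripper_force: 37.7
```

```bash
python3 - <<'E'
from w import *
P=[]
for i in range(6):
    w=snap("wrist");s=env.observe();P.append(s["position"])
p=np.mean(P,0);R=np.array(s["tool_rot"]);z=p[2]-.0074+.006
print("tcp",p.round(4),s["grip_width"])
print("cork",ell(w,(282,180),(5,100,80),(20,255,255),.048,34))
c,d=ell(w,(282,273),(88,30,40),(118,255,255),z,70);print("mirror",c,d,"rel tcp",(R.T@(np.r_[c,z]-p)).round(4))
print("delta",(R.T@(np.array([.5773,.0535,.115])-p)).round(4))
cv2.imwrite("pics/k.png",w["pixels"][:,:,::-1])
E
```

```text
tcp [0.591  0.0587 0.2411] 0.05729211439927944
cork (array([0.5773, 0.0538]), array([0.059, 0.06 ]))
mirror [0.5918 0.0588] [0.0538 0.0557] rel tcp [-0.0008 -0.0002  0.0014]
delta [ 0.0146 -0.001   0.1261]
```

View pics/k.png

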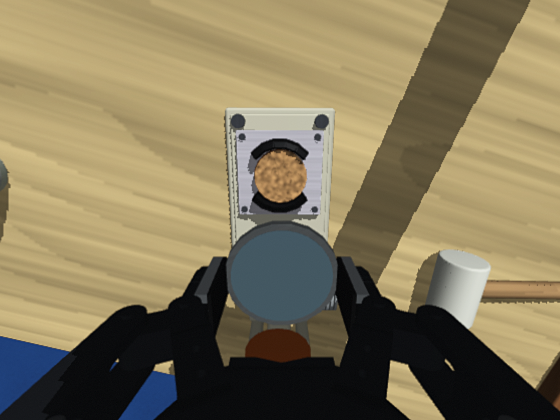

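The cork sits squarely in the pocket at (280,177), and the mirror is held flat, glass up, at (282,272). I lower it over the cork.

>>> send_path(deltas="0.015,-0.001,0,0,0.05 | 0,0,0.035,0,0.05 | 0,0,0.035,0,0.05 | 0,0,0.035,0,0.05 | 0,0,0.02,0,0.05 | 0,0,0,0,0.05 | 0,0,0,0,0.05")

```text
time_s: 20.7
position: [0.5778, 0.0528, 0.1176]
tool_rot: [[-0.957, -0.289, 0.001], [-0.289, 0.957, -0.0], [-0.001, -0.0, -1.0]]
ft_force: [-0.5, -0.3, -0.2]
grip_width: 0.0568
gripper_force: 37.7
```

```bash
python3 - <<'E'
from w import *
P=[]
for i in range(6): snap("top"); s=env.observe();P.append(s["position"])
p=np.mean(P,0);print(p.round(4),"delta",(np.array(s["tool_rot"]).T@(np.array([.5772,.0535,.0554])-p)).round(4))
E
```

```text
[0.578  0.0526 0.1181] delta [0.0006 0.0011 0.0627]
```

>>> send_path(deltas="0.001,0.001,0.03,0,0.05 | 0,0,0.018,0,0.05 | 0,0,0.004,0,0.05 | 0,0,0.002,0,0.05 | 0,0,0,0,0.05")

```text
time_s: 21.5
position: [0.5767, 0.0531, 0.0636]
tool_rot: [[-0.957, -0.289, 0.001], [-0.289, 0.957, -0.0], [-0.001, -0.001, -1.0]]
ft_force: [0.8, -0.5, -0.6]
grip_width: 0.0573
gripper_force: 37.7
```

>>> send_path(deltas="0,0,0.002,0,0.05 | 0,0,0.002,0,0.05 | 0,0,0.001,0,0.05 | 0,0,0.001,0,0.05 | 0,0,0,0,0.05")

```text
time_s: 22.0
position: [0.5762, 0.0532, 0.0567]
tool_rot: [[-0.957, -0.289, -0.0], [-0.289, 0.957, 0.0], [0.0, 0.0, -1.0]]
ft_force: [-0.2, -0.7, -0.9]
grip_width: 0.0567
gripper_force: 37.7
```

>>> send_path(deltas="0,0,0.001,0,0.05 | 0,0,0.001,0,0.05 | 0,0,0,0,0.05")

```text
time_s: 22.3
position: [0.5763, 0.0532, 0.0555]
tool_rot: [[-0.957, -0.289, 0.001], [-0.289, 0.957, -0.0], [-0.001, -0.0, -1.0]]
ft_force: [-2.6, -0.2, 6.4]
grip_width: 0.0568
gripper_force: 38.3
```

Contact came at the expected height (6 N up), so I release, retreat and check.

>>> send_path(deltas="0,0,0,0,0.06 | 0,0,0,0,0.066 | 0,0,0,0,0.07 | 0,0,0,0,0.07")

```text
time_s: 22.7
position: [0.5762, 0.0531, 0.0546]
tool_rot: [[-0.957, -0.289, -0.0], [-0.289, 0.957, -0.0], [0.0, 0.0, -1.0]]
ft_force: [0.7, -0.4, 0.2]
grip_width: 0.07
gripper_force: 0.0
```

>>> send_path(deltas="0,0,-0.02,0,0.07 | 0,0,-0.04,0,0.07 | 0,0,-0.04,0,0.07 | 0,0,-0.04,0,0.07 | -0.013,0,-0.04,0,0.07 | 0,0,-0.01,0,0.07 | 0,0,0,0,0.07 | 0,0,0,0,0.07")

```text
time_s: 23.5
position: [0.588, 0.0569, 0.2431]
tool_rot: [[-0.957, -0.289, -0.003], [-0.289, 0.957, 0.0], [0.003, 0.001, -1.0]]
ft_force: [0.3, -0.1, -0.2]
grip_width: 0.0702
gripper_force: 0.0
```

```bash
python3 - <<'E'
from w import *
w=snap("wrist");print(env.observe()["position"].round(4))
c,d=ell(w,(282,180),(88,30,40),(118,255,255),.054,34);print("mirror",c,d)
t=snap("top");s=snap("side")
import itertools
K=[]
for im,n in((t,(211,130)),(s,(311,130))):
    c,st=blob(im["pixels"],n,(0,60,20),(14,255,130),14);K.append(c);print("knob",c.round(1),st,plane(im,c,.316).round(4))
E
```

```text
[0.5879 0.0569 0.2428]
mirror [0.5764 0.0538] [0.0537 0.0539]
knob [211.1 129.4] [204 122  15  15 144] [[0.713  0.0924 0.316 ]]
knob [311.  127.3] [306 116  11  20 108] [[0.721  0.1055 0.316 ]]
```

Mirror lies flat in the pocket at (.5764,.0538). Next the lever: up and over the knob, which is at about (.7125,.0935,.316).

```bash
python3 go.py .7125 .0935 .40
```

```text
pos [0.5881 0.0569 0.2431] yaw -163.22 q6 -112.7 F [-0.5  0.  -0.1]
tool delta [-0.1292 -0.0007 -0.1573]
```

>>> send_path(deltas="0,0,-0.04,0,0.065 | 0,0,-0.04,0,0.065 | 0,0,-0.04,0,0.065 | 0,0,-0.035,0,0.065 | -0.032,0,0,0,0.065 | -0.032,0,0,0,0.065 | -0.032,0,0,0,0.065 | -0.032,0,0,0,0.065 | 0,0,0,0,0.065 | 0,0,0,0,0.065")

```text
time_s: 24.65
position: [0.7112, 0.0937, 0.3967]
tool_rot: [[-0.957, -0.289, -0.003], [-0.289, 0.957, 0.0], [0.003, 0.001, -1.0]]
ft_force: [0.3, 0.2, 0.5]
grip_width: 0.065
gripper_force: 0.0
```

```bash
python3 - <<'E'
from w import *
P=[]
for i in range(5): w=snap("wrist"); s=env.observe();P.append(s["position"])
p=np.mean(P,0);R=np.array(s["tool_rot"]);print(p.round(4),R.round(3).tolist(),"delta",(R.T@(np.array([.7125,.0935,.308])-p)).round(4))
hsv=cv2.cvtColor(w["pixels"],cv2.COLOR_RGB2HSV);m=cv2.inRange(hsv,(0,80,15),(14,255,140))
n,l,st,c=cv2.connectedComponentsWithStats(m)
for i in np.argsort(-st[1:,4])[:3]+1: print(c[i].round(1),st[i], (R.T@(plane(w,c[i],.318)[0]-p)).round(4))
E
```

```text
[0.7101 0.0936 0.4012] [[-0.957, -0.289, 0.005], [-0.289, 0.957, -0.0], [-0.005, -0.001, -1.0]] delta [-0.0019 -0.0007  0.0932]
[524.  229.5] [ 480  141   80  164 3248] [-0.0059  0.1927  0.0829]
[ 78.3 286.5] [   0  261  164   52 2257] [-0.0578 -0.1718  0.0837]
[280.  336.2] [ 209  313  144   47 1876] [-0.1097 -0.0007  0.0837]
```

```bash
python3 - <<'E'
from w import *
w=snap("wrist");p=np.array(env.observe()["position"]);R=np.array(env.observe()["tool_rot"])
E=np.array(w["extrinsics"])
uv=cv2.projectPoints(np.array([[.7125,.0935,.316],[.7125,.0935,.335]]),cv2.Rodrigues(E[:3,:3])[0],E[:3,3],np.array(w["K"]),np.array(w["distortion"]))[0].reshape(-1,2);print(uv)
hsv=cv2.cvtColor(w["pixels"],cv2.COLOR_RGB2HSV);u,v=uv[0].astype(int)
for y in range(v-60,v+65,10): print(y,[tuple(map(int,hsv[y,x])) for x in range(u-60,u+61,15)])
E
```

```text
[[279.7883702  224.00021531]
 [279.64756962 233.17899948]]
164 [(22, 91, 204), (21, 93, 192), (30, 25, 201), (29, 23, 228), (95, 19, 80), (27, 29, 87), (105, 14, 110), (25, 34, 135), (21, 98, 96)]
174 [(21, 93, 194), (22, 93, 195), (30, 26, 164), (30, 28, 165), (100, 18, 84), (24, 30, 84), (102, 23, 56), (20, 103, 104), (20, 99, 103)]
184 [(22, 95, 174), (21, 93, 183), (21, 101, 96), (34, 30, 69), (28, 30, 109), (30, 33, 78), (21, 100, 110), (22, 97, 105), (21, 99, 95)]
194 [(21, 93, 198), (21, 93, 194), (20, 100, 99), (28, 29, 106), (60, 6, 42), (27, 32, 80), (22, 95, 191), (20, 98, 107), (20, 97, 108)]
204 [(21, 95, 180), (21, 94, 179), (22, 98, 96), (28, 32, 105), (5, 133, 25), (30, 24, 42), (20, 100, 105), (21, 102, 100), (21, 97, 95)]
214 [(21, 93, 191), (21, 99, 90), (22, 99, 98), (5, 123, 27), (4, 123, 29), (5, 127, 26), (21, 99, 100), (21, 98, 99), (21, 99, 103)]
224 [(21, 100, 105), (21, 100, 102), (21, 99, 98), (4, 132, 27), (7, 114, 38), (6, 132, 29), (21, 101, 96), (21, 99, 108), (21, 98, 104)]
234 [(21, 99, 108), (21, 99, 111), (20, 100, 102), (4, 143, 25), (4, 132, 29), (5, 123, 27), (21, 102, 105), (21, 95, 99), (22, 98, 120)]
244 [(21, 99, 116), (21, 98, 114), (21, 98, 115), (20, 102, 85), (6, 137, 26), (18, 105, 56), (21, 101, 98), (21, 99, 100), (21, 101, 129)]
254 [(20, 95, 115), (22, 98, 112), (21, 96, 111), (21, 96, 111), (21, 99, 113), (21, 97, 116), (21, 98, 117), (22, 99, 100), (21, 95, 180)]
264 [(21, 94, 54), (21, 98, 109), (21, 100, 115), (21, 97, 113), (22, 97, 103), (22, 98, 112), (21, 96, 111), (20, 99, 118), (21, 89, 220)]
274 [(90, 18, 14), (38, 16, 62), (22, 80, 83), (21, 98, 107), (21, 98, 115), (21, 97, 108), (21, 98, 101), (22, 98, 104), (21, 89, 212)]
284 [(120, 36, 7), (15, 9, 55), (30, 9, 59), (30, 9, 58), (60, 9, 58), (21, 101, 104), (21, 99, 111), (21, 96, 117), (21, 94, 198)]
```

The knob sits exactly at the predicted pixel (280,224). I descend and pinch it.

>>> send_path(deltas="-0.002,-0.0007,0.03,0,0.065 | 0,0,0.03,0,0.065 | 0,0,0.02,0,0.06 | 0,0,0.013,0,0.06 | 0,0,0,0,0.06 | 0,0,0,0,0.06")

```text
time_s: 25.55
position: [0.7127, 0.0936, 0.3078]
tool_rot: [[-0.957, -0.289, 0.003], [-0.289, 0.957, -0.0], [-0.003, -0.001, -1.0]]
ft_force: [-0.8, -0.2, 0.3]
grip_width: 0.0602
gripper_force: 0.0
```

```bash
python3 go.py .7125 .0935 .308
```

```text
pos [0.7127 0.0936 0.3078] yaw -163.22 q6 -108.7 F [-0.8 -0.2  0.3]
tool delta [ 0.0002 -0.     -0.0002]
```

>>> send_path(deltas="0,0,0,0,0.045 | 0,0,0,0,0.035 | 0,0,0,0,0.025 | 0,0,0,0,0.025 | 0,0,0,0,0.025", force=70)

```text
time_s: 26.05
position: [0.7131, 0.0929, 0.3082]
tool_rot: [[-0.958, -0.288, 0.005], [-0.288, 0.958, -0.001], [-0.004, -0.003, -1.0]]
ft_force: [1.4, -3.0, 5.9]
grip_width: 0.0352
gripper_force: 69.0
```

```bash
python3 - <<'E'
import numpy as np
a=.0456;R=.2413;P=lambda t:np.array([R*np.sin(a-t),R*np.cos(a-t)])
for i in range(20):
    t=i*.075;d=P(t+.075)-P(t);print(i,round(-d[0],4),round(-d[1],4),end=" | ")
E
```

```text
0 0.0181 -0.0001 | 1 0.0181 0.0012 | 2 0.0179 0.0026 | 3 0.0177 0.0039 | 4 0.0173 0.0052 | 5 0.0169 0.0065 | 6 0.0164 0.0077 | 7 0.0157 0.0089 | 8 0.015 0.0101 | 9 0.0142 0.0112 | 10 0.0133 0.0122 | 11 0.0124 0.0132 | 12 0.0114 0.0141 | 13 0.0103 0.0149 | 14 0.0091 0.0156 | 15 0.0079 0.0163 | 16 0.0067 0.0168 | 17 0.0054 0.0173 | 18 0.0041 0.0176 | 19 0.0028 0.0179 |
```

>>> send_path(deltas="0.018,0,0,0,0.025 | 0.018,0,0.001,0,0.025 | 0.018,0,0.0026,0,0.025 | 0.0177,0,0.0039,0,0.025 | 0.0173,0,0.0052,0,0.025")

```text
time_s: 26.55
position: [0.6275, 0.0675, 0.2968]
tool_rot: [[-0.957, -0.289, 0.008], [-0.289, 0.957, -0.001], [-0.007, -0.003, -1.0]]
ft_force: [0.1, -0.2, 1.2]
grip_width: 0.0262
gripper_force: 0.0
```

```bash
python3 go.py
```

```text
pos [0.6275 0.0675 0.2968] yaw -163.22 q6 -111.4 F [ 0.1 -0.2  1.2]
```

The ball slipped out of the grip; the upward 6 N on closing suggests the pads held it above its equator. I'll retry lower, with a stronger grip and a slow start.

>>> send_path(deltas="0,0,-0.03,0,0.065 | 0,0,-0.04,0,0.065 | 0,0,-0.035,0,0.065 | -0.03,0,0,0,0.065 | -0.03,0,0,0,0.065 | -0.03,0,0,0,0.065 | 0,0,0,0,0.065 | 0,0,0,0,0.065")

```text
time_s: 27.35
position: [0.7125, 0.094, 0.3964]
tool_rot: [[-0.957, -0.289, 0.0], [-0.289, 0.957, 0.0], [-0.001, 0.0, -1.0]]
ft_force: [0.6, 0.5, 0.8]
grip_width: 0.0649
gripper_force: 0.0
```

```bash
python3 - <<'E'
from w import *
w=snap("wrist");s=env.observe();p=np.array(s["position"]);R=np.array(s["tool_rot"])
m=cv2.inRange(cv2.cvtColor(w["pixels"],cv2.COLOR_RGB2HSV),(0,90,10),(10,255,60));m[255:]=0;m[:,:200]=0;m[:,360:]=0
ys,xs=np.nonzero(m);print(xs.mean(),ys.mean(),xs.min(),xs.max(),ys.min(),ys.max(),len(xs))
k=plane(w,(xs.mean(),ys.mean()),.316)[0];print("knob",k.round(4))
print(p.round(4),"delta",(R.T@(np.array([k[0],k[1],.303])-p)).round(4))
print("top",blob(snap("top")["pixels"],(211,130),(0,60,20),(14,255,130),14))
E
```

```text
279.62472035794184 225.0341163310962 256 303 202 248 1788
knob [0.7137 0.0935 0.316 ]
[0.7118 0.0939 0.3986] delta [-0.0014 -0.0008  0.0956]Traceback (most recent call last):
  File "<stdin>", line 7, in <module>
  File "m.py", line 6, in blob
    i=1+np.argmax(s[1:,4]);return c[i],s[i]
        ~~~~~~~~~^^^^^^^^^
    return _wrapfunc(a, 'argmax', axis=axis, out=out, **kwds)
    return bound(*args, **kwds)
ValueError: attempt to get argmax of an empty sequence
```

>>> send_path(deltas="-0.0014,-0.0006,0.03,0,0.065 | 0,0,0.03,0,0.065 | 0,0,0.02,0,0.06 | 0,0,0.015,0,0.055 | 0,0,0,0,0.05 | 0,0,0,0,0.05")

```text
time_s: 28.05
position: [0.7138, 0.0935, 0.3053]
tool_rot: [[-0.957, -0.289, 0.006], [-0.289, 0.957, 0.0], [-0.006, -0.002, -1.0]]
ft_force: [-0.3, 0.2, 0.9]
grip_width: 0.05
gripper_force: 0.0
```

>>> send_path(deltas="0,0,0,0,0.04 | 0,0,0,0,0.03 | 0,0,0,0,0.025 | 0,0,0,0,0.025 | 0,0,0,0,0.025", force=100)

```text
time_s: 28.55
position: [0.7141, 0.0931, 0.3053]
tool_rot: [[-0.958, -0.288, 0.007], [-0.288, 0.958, -0.001], [-0.007, -0.003, -1.0]]
ft_force: [0.0, -1.5, 6.0]
grip_width: 0.0345
gripper_force: 98.7
```

>>> send_path(deltas="0.002,0,0,0,0.025 | 0.004,0,0,0,0.025 | 0.006,0,0,0,0.025 | 0.006,0,0,0,0.025")

```text
time_s: 28.95
position: [0.6976, 0.0882, 0.3055]
tool_rot: [[-0.957, -0.289, 0.01], [-0.289, 0.957, -0.0], [-0.01, -0.003, -1.0]]
ft_force: [4.8, 0.5, 5.5]
grip_width: 0.0346
gripper_force: 99.1
```

>>> send_path(deltas="0.009,0,0.0004,0,0.025 | 0.009,0,0.0008,0,0.025 | 0.009,0,0.0011,0,0.025 | 0.009,0,0.0015,0,0.025 | 0.0088,0,0.0018,0,0.025 | 0.0088,0,0.0021,0,0.025")

```text
time_s: 29.55
position: [0.6462, 0.0728, 0.2978]
tool_rot: [[-0.958, -0.287, 0.01], [-0.287, 0.958, 0.0], [-0.01, -0.003, -1.0]]
ft_force: [3.8, -0.8, 4.7]
grip_width: 0.0342
gripper_force: 99.2
```

```bash
python3 go.py
```

```text
pos [0.6462 0.0728 0.2978] yaw -163.31 q6 -110.7 F [ 3.8 -0.8  4.7]
```

>>> send_path(deltas="0.0087,0,0.0025,0,0.025 | 0.0086,0,0.0027,0,0.025 | 0.0085,0,0.0031,0,0.025 | 0.0084,0,0.0034,0,0.025 | 0.0082,0,0.0037,0,0.025 | 0.0082,0,0.004,0,0.025 | 0.0079,0,0.0043,0,0.025 | 0.0078,0,0.0046,0,0.025")

```text
time_s: 30.35
position: [0.5832, 0.054, 0.2665]
tool_rot: [[-0.957, -0.289, 0.007], [-0.289, 0.957, 0.001], [-0.007, -0.001, -1.0]]
ft_force: [10.0, 2.5, -6.6]
grip_width: 0.0254
gripper_force: 6.6
```

>>> send_path(deltas="0.0076,0,0.0049,0,0.025 | 0.0074,0,0.0052,0,0.025 | 0.0072,0,0.0055,0,0.025 | 0.007,0,0.0057,0,0.025 | 0.0068,0,0.006,0,0.025 | 0.0065,0,0.0062,0,0.025 | 0.0063,0,0.0065,0,0.025 | 0.0061,0,0.0067,0,0.025")

```text
time_s: 31.15
position: [0.5337, 0.0391, 0.22]
tool_rot: [[-0.957, -0.289, 0.015], [-0.289, 0.957, 0.003], [-0.015, -0.001, -1.0]]
ft_force: [24.6, 10.4, -13.9]
grip_width: 0.0251
gripper_force: 16.1
```

The grip gave way again on the way, yet the tool still feels the lever (about 25 N). I locate the knob numerically before doing anything else.

```bash
python3 - <<'E'
from w import *
y=np.radians(16.8);c,s=np.cos(y),np.sin(y)
def W(x,z): return np.array([.5773+c*x,.0535+s*x,z])
for n in("side","top","wrist"):
    im=snap(n);E=np.array(im["extrinsics"]);m=cv2.inRange(cv2.cvtColor(im["pixels"],cv2.COLOR_RGB2HSV),(0,90,12),(12,255,110))
    for t in np.arange(0,1.2,.1):
        b=W(.13+.2413*np.sin(.0456-t),.075+.2413*np.cos(.0456-t))
        u=cv2.projectPoints(b[None],cv2.Rodrigues(E[:3,:3])[0],E[:3,3],np.array(im["K"]),np.array(im["distortion"]))[0].ravel().astype(int)
        u0=np.clip(u-5,0,999);print(n,round(t,1),u,m[u0[1]:u[1]+6,u0[0]:u[0]+6].mean().round() if (u>0).all() else "",end=" | ")
    k,l,st,cc=cv2.connectedComponentsWithStats(m)
    print([(cc[i].round().tolist(),st[i].tolist()) for i in np.argsort(-st[1:,4])[:5]+1])
print(env.observe()["time_s"],env.observe()["ft_force"])
E
```

```text
side 0.0 [309 129] 0.0 | side 0.1 [303 132] 0.0 | side 0.2 [296 136] 0.0 | side 0.3 [290 140] 0.0 | side 0.4 [283 145] 0.0 | side 0.5 [277 151] 0.0 | side 0.6 [271 157] 0.0 | side 0.7 [265 163] 4.0 | side 0.8 [260 170] 4.0 | side 0.9 [255 178] 61.0 | side 1.0 [251 185] 200.0 | side 1.1 [248 192] 55.0 | [([251.0, 185.0], [246, 179, 12, 13, 106]), ([512.0, 316.0], [509, 311, 7, 12, 23]), ([479.0, 277.0], [476, 272, 6, 12, 23]), ([138.0, 130.0], [135, 127, 8, 7, 21]), ([349.0, 134.0], [345, 130, 9, 10, 19])]
top 0.0 [210 129] 0.0 | top 0.1 [213 139] 0.0 | top 0.2 [216 150] 0.0 | top 0.3 [220 160] 0.0 | top 0.4 [223 170] 0.0 | top 0.5 [226 180] 0.0 | top 0.6 [230 190] 0.0 | top 0.7 [233 198] 0.0 | top 0.8 [236 206] 0.0 | top 0.9 [238 213] 0.0 | top 1.0 [241 219] 0.0 | top 1.1 [243 224] 0.0 | [([10.0, 298.0], [0, 267, 22, 65, 1057]), ([550.0, 302.0], [549, 302, 2, 2, 2]), ([548.0, 276.0], [548, 276, 1, 1, 1]), ([548.0, 256.0], [548, 256, 1, 1, 1]), ([547.0, 279.0], [547, 279, 1, 1, 1])]
wrist 0.0 [283 821] nan | wrist 0.1 [283 801] nan | wrist 0.2 [283 763] nan | wrist 0.3 [283 708] nan | wrist 0.4 [283 639] nan | wrist 0.5 [283 562] nan | wrist 0.6 [283 483] nan | wrist 0.7 [283 408] 0.0 | wrist 0.8 [283 341] 0.0 | wrist 0.9 [282 284] 0.0 | wrist 1.0 [282 237] 255.0 | wrist 1.1 [282 201] 251.0 | [([281.0, 234.0], [245, 196, 74, 76, 4413]), ([558.0, 414.0], [557, 412, 3, 4, 6]), ([553.0, 407.0], [552, 406, 3, 4, 5]), ([557.0, 403.0], [557, 402, 2, 4, 5]), ([559.0, 399.0], [559, 399, 1, 1, 1])]
31.3 [ 23.70461744   9.54724613 -13.76213794]<stdin>:9: RuntimeWarning: Mean of empty slice.
  ret = ret.dtype.type(ret / rcount)
```

The knob is at θ≈1.0 (side (251,185), wrist (281,234)), cradled against the front edges of the pads (25 mm gap, 38 mm ball). The lever moves in one plane only, so I can drive it on from here with the fingertips. First I raise the tips over the ball, then press down along the arc.

```bash
cat > th.py <<'E'
from w import *
y=np.radians(16.8);c,s=np.cos(y),np.sin(y)
st=env.observe();p=np.array(st["position"]);d=p[:2]-[.5773,.0535]
print("tcp press",np.round([c*d[0]+s*d[1],-s*d[0]+c*d[1],p[2]],4),"F",np.round(st["ft_force"],1))
im=snap("side");E=np.array(im["extrinsics"]);m=cv2.inRange(cv2.cvtColor(im["pixels"],cv2.COLOR_RGB2HSV),(0,90,12),(12,255,110))
T=np.arange(0,1.6,.02);x=.13+.2413*np.sin(.0456-T)
B=np.c_[.5773+c*x,.0535+s*x,.075+.2413*np.cos(.0456-T)]
U=cv2.projectPoints(B,cv2.Rodrigues(E[:3,:3])[0],E[:3,3],np.array(im["K"]),np.array(im["distortion"]))[0].reshape(-1,2)
k,l,st,cc=cv2.connectedComponentsWithStats(m)
best=[]
for i in range(1,k):
    if st[i][4]<35: continue
    e=np.linalg.norm(U-cc[i],axis=1);j=e.argmin()
    if e[j]<8: print("theta",T[j].round(2),"off",e[j].round(1),cc[i].round(),st[i][4])
E
```

>>> send_path(deltas="0,0,-0.005,0,0.025 | 0,0,-0.005,0,0.025 | 0,0,-0.005,0,0.025 | 0,0,0,0,0.025")

```text
time_s: 31.7
position: [0.5322, 0.0386, 0.2357]
tool_rot: [[-0.957, -0.289, 0.009], [-0.289, 0.957, 0.001], [-0.009, -0.001, -1.0]]
ft_force: [5.5, 2.5, -0.4]
grip_width: 0.0252
gripper_force: 3.2
```

```bash
python3 th.py
```

```text
tcp press [-0.0475 -0.0012  0.2357] F [ 5.5  2.5 -0.4]
theta 0.98 off 1.2 [251. 184.] 104
```

>>> send_path(deltas="0.006,0,0.004,0,0.025 | 0.005,0,0.007,0,0.025 | 0.005,0,0.009,0,0.025 | 0.004,0,0.01,0,0.025 | 0,0,0,0,0.025")

```text
time_s: 32.25
position: [0.5097, 0.0319, 0.2042]
tool_rot: [[-0.957, -0.289, 0.001], [-0.289, 0.957, -0.0], [-0.001, -0.0, -1.0]]
ft_force: [0.0, 0.0, 3.6]
grip_width: 0.0252
gripper_force: 2.5
```

```bash
python3 th.py
```

```text
tcp press [-0.0709 -0.0011  0.2042] F [0.  0.  3.6]
theta 1.16 off 1.2 [246. 196.] 96
```

>>> send_path(deltas="0.0046,0,0.0075,0,0.025 | 0.0045,0,0.0085,0,0.025 | 0.0044,0,0.009,0,0.025 | 0.0042,0,0.009,0,0.025 | 0.0035,0,0.008,0,0.025 | 0.0032,0,0.0075,0,0.025 | 0.0027,0,0.0073,0,0.025 | 0,0,0,0,0.025")

```text
time_s: 33.1
position: [0.4842, 0.0243, 0.1467]
tool_rot: [[-0.957, -0.289, 0.002], [-0.289, 0.957, 0.0], [-0.002, -0.0, -1.0]]
ft_force: [3.3, 1.4, 3.1]
grip_width: 0.0252
gripper_force: 3.2
```

```bash
python3 th.py
```

```text
tcp press [-0.0976 -0.0011  0.1467] F [3.3 1.4 3.1]
theta 1.42 off 1.5 [241. 215.] 83
```

>>> send_path(deltas="0.002,0,0.006,0,0.025 | 0.002,0,0.005,0,0.025 | 0.002,0,0.004,0,0.025 | 0,0,0,0,0.025")

```text
time_s: 33.55
position: [0.4793, 0.0227, 0.1329]
tool_rot: [[-0.957, -0.289, 0.004], [-0.289, 0.957, 0.0], [-0.004, -0.001, -1.0]]
ft_force: [3.4, 2.6, 9.5]
grip_width: 0.0253
gripper_force: 6.3
```

```bash
python3 th.py
```

```text
tcp press [-0.1028 -0.0012  0.1329] F [3.4 2.6 9.5]
theta 1.48 off 1.9 [240. 218.] 74
```

>>> send_path(deltas="0.001,0,0.003,0,0.025 | 0,0,0.002,0,0.025 | 0,0,0,0,0.025")

```text
time_s: 33.9
position: [0.4782, 0.0224, 0.1282]
tool_rot: [[-0.957, -0.289, 0.004], [-0.289, 0.957, 0.0], [-0.004, -0.001, -1.0]]
ft_force: [3.3, 2.8, 11.6]
grip_width: 0.0255
gripper_force: 7.4
```

```bash
python3 th.py
```

```text
tcp press [-0.1039 -0.0012  0.1282] F [ 3.3  2.8 11.6]
theta 1.5 off 1.8 [240. 220.] 72
```

>>> send_path(deltas="0,0,0.001,0,0.025 | 0,0,0.001,0,0.025 | 0,0,0,0,0.025")

```text
time_s: 34.25
position: [0.478, 0.0223, 0.1265]
tool_rot: [[-0.957, -0.289, 0.004], [-0.289, 0.957, -0.0], [-0.003, -0.001, -1.0]]
ft_force: [1.1, 2.3, 13.4]
grip_width: 0.0251
gripper_force: 8.1
```

>>> send_path(deltas="0,0,0.001,0,0.025 | 0,0,0.001,0,0.025 | 0,0,0,0,0.025")

```text
time_s: 34.55
position: [0.478, 0.0223, 0.1252]
tool_rot: [[-0.957, -0.289, 0.004], [-0.289, 0.957, -0.0], [-0.004, -0.002, -1.0]]
ft_force: [-1.9, 1.5, 22.4]
grip_width: 0.0247
gripper_force: 11.3
```

```bash
python3 th.py
```

```text
tcp press [-0.1041 -0.0012  0.1252] F [-1.9  1.5 22.4]
theta 1.52 off 1.7 [240. 220.] 73
```

The force has jumped from 13 N to 22 N with little travel, so the lever is on its stop. I hold it there.

>>> send_path(deltas="0,0,0.001,0,0.025 | 0,0,0,0,0.025 | 0,0,0,0,0.025 | 0,0,0,0,0.025 | 0,0,0,0,0.025 | 0,0,0,0,0.025 | 0,0,0,0,0.025")

```text
time_s: 35.3
position: [0.478, 0.0223, 0.1247]
tool_rot: [[-0.957, -0.289, 0.005], [-0.289, 0.957, -0.001], [-0.004, -0.002, -1.0]]
ft_force: [-3.2, 2.3, 26.8]
grip_width: 0.0252
gripper_force: 12.9
```

>>> send_path(deltas="0,0,0,0,0.025 | 0,0,0,0,0.025 | 0,0,0,0,0.025 | 0,0,0,0,0.025 | 0,0,0,0,0.025 | 0,0,0,0,0.025 | 0,0,0,0,0.025")

```text
time_s: 36.0
position: [0.478, 0.0223, 0.1247]
tool_rot: [[-0.957, -0.289, 0.005], [-0.289, 0.957, -0.001], [-0.004, -0.002, -1.0]]
ft_force: [-3.9, 2.0, 27.0]
grip_width: 0.0253
gripper_force: 12.9
```

```bash
python3 th.py
```

```text
tcp press [-0.1041 -0.0012  0.1247] F [-3.9  2.  27. ]
theta 1.52 off 1.6 [240. 221.] 76
```

Held for over a second. Now I follow the lever back up and let go.

>>> send_path(deltas="-0.001,0,-0.008,0,0.025 | -0.002,0,-0.01,0,0.025 | -0.004,0,-0.011,0,0.025 | -0.004,0,-0.012,0,0.025 | -0.005,0,-0.012,0,0.025 | -0.006,0,-0.012,0,0.025 | -0.007,0,-0.011,0,0.025 | -0.008,0,-0.011,0,0.025 | -0.008,0,-0.012,0,0.025 | -0.008,0,-0.012,0,0.025")

```text
time_s: 37.05
position: [0.5279, 0.0375, 0.2337]
tool_rot: [[-0.957, -0.289, -0.0], [-0.289, 0.957, -0.0], [0.0, -0.0, -1.0]]
ft_force: [2.8, 0.9, 1.4]
grip_width: 0.025
gripper_force: 1.7
```

```bash
python3 th.py
```

```text
tcp press [-0.0519 -0.001   0.2337] F [2.8 0.9 1.4]
theta 1.02 off 0.9 [250. 186.] 107
```

>>> send_path(deltas="0,0,-0.04,0,0.025 | 0,0,-0.05,0,0.025 | 0,0,-0.05,0,0.025 | 0,0,-0.02,0,0.025")

```text
time_s: 37.5
position: [0.5275, 0.0374, 0.3975]
tool_rot: [[-0.957, -0.289, 0.006], [-0.289, 0.957, -0.001], [-0.005, -0.003, -1.0]]
ft_force: [1.0, 0.2, -0.3]
grip_width: 0.0247
gripper_force: 0.0
```

```bash
python3 th.py
```

```text
tcp press [-0.0523 -0.001   0.3975] F [ 1.   0.2 -0.3]
theta 0.4 off 0.4 [283. 146.] 74
```

>>> send_path(deltas="0,0,0,0,0.06 | 0,0,0,0,0.06 | 0,0,0,0,0.06 | 0,0,0,0,0.06 | 0,0,0,0,0.06 | 0,0,0,0,0.06 | 0,0,0,0,0.06 | 0,0,0,0,0.06 | 0,0,0,0,0.06 | 0,0,0,0,0.06")

```text
time_s: 38.55
position: [0.5278, 0.0376, 0.3936]
tool_rot: [[-0.957, -0.289, 0.002], [-0.289, 0.957, 0.0], [-0.002, -0.0, -1.0]]
ft_force: [0.5, -0.0, 0.7]
grip_width: 0.0602
gripper_force: 0.0
```

```bash
python3 th.py
python3 - <<'E'
from w import *
w=snap("wrist");E=np.array(w["extrinsics"])
u=cv2.projectPoints(np.array([[.5773,.0535,.054]]),cv2.Rodrigues(E[:3,:3])[0],E[:3,3],np.array(w["K"]),np.array(w["distortion"]))[0].ravel().astype(int);print(u)
c,d=ell(w,tuple(map(int,u)),(88,30,40),(118,255,255),.054,30);print("mirror",c,d)
E
```

```text
tcp press [-0.0519 -0.0009  0.3936] F [ 0.5 -0.   0.7]
theta 0.0 off 1.6 [311. 128.] 84
[281 198]
mirror [0.5768 0.054 ] [0.054  0.0543]
```

The lever is back at rest and the mirror lies flat and centred in the pocket. I hand the job in.

```bash
python3 -c "
from rig import env
print(env.close_job())"
```

```text
the job is handed in; nothing more can be done
None
```

The job is handed in (no verdict came back): cork and mirror lie flat in the pocket, and the lever was held on its stop for over 1 s and is back at rest; the pinch on the knob slipped twice, so the final press was made with the fingertips on top of it.

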